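# Zero the burr mill and set its grind

## Robot

A 6-joint arm with a two-finger parallel gripper is mounted at the origin on a cart in front of the work surface, level with it; the furniture and walls round the work are solid. World frame = base frame: x ahead of the robot, y to its left, z up, the work surface at z = 0. Lengths are in m, angles in rad, forces in N, time in s.
With the tool pointing down it reaches from about 0.35 to 0.925 m from the base axis. Payload 6.4 kg.
Tool frame: the origin (TCP) lies at the very end of the fingers, on their centre line; the grasp point (between the pads) lies 19 mm behind it; z points along the fingers, x is the direction in which the jaws open and shut, and the axes are right-handed (so a half turn about z gives the same grasp; the last joint's range is limited). The gripper opens to 85 mm and grips with 20 to 120 N. Pads are 22 mm wide; open, the fingers measure 114 mm over their backs; the gripper's body (76 mm by 85 mm) begins 54 mm behind the grasp point. The pads swing forward as they close: fully open they stand 13 mm farther back than shut.
Start: joints at [-1.384, 0.245, 1.558, -0, 1.339, -0.174], TCP at [0.229, -0.608, 0.231] pointing down, gripper open.
Joint ranges: [-3.13, 3.13], [-1.02, 2.26], [0.13, 2.54], [-0.95, 4.09], [0.21, 2.88], [-2.74, 2.74]. Speed limits (rad/s): [2.57, 2.57, 3.14, 3.14, 3.14, 3.14].

## Interface

Orientations are given as a unit quaternion [x, y, z, w].
In Python, from workcell import arm gives the robot as it stands.
- The arm moves only by the tool play_rows, never from a script. Its argument "plan" is a list of rows, each an object with "offset": the shift along the tool's x, y, z in m, a list of three; "delta_rot": the turn, a rotation vector about the tool's x, y, z in degrees, a list of three; "grip": the opening, from 0 (shut) to 1 (fully open). A call has 1 to 10 rows; each row is the pose to reach, as a shift and turn from the pose commanded when the call began, along the tool's axes at that moment; what a row does not reach only later rows make up. A row lasts 1/8 s, in which the tool goes at most 62.5 mm and 10.7 degrees, less where a joint would pass 70% of its speed; a pose out of reach is approached as far as the arm can. A call with a gripper value outside its range is refused whole. The fingers move at their own pace and stop on an object; "newtons" is the grip in N (left out, the last holds). Time passes only in rows, so rows that repeat a pose let the fingers close. It gives the time, the measured TCP pose, the force and the opening at its end, in the units of the state.
- arm.observe(): the state, without advancing time (a new reading comes with each control period).
- arm.snapshot(name): name is "scene" or "side" or "wrist"; returns a dict with "pixels" (480x640x3 uint8, blue, green, red), "range_z" (480x640 float32, m along the optical axis (not along the pixel's ray), 0 where there is no reading), "fov_y" (degrees; the focal length in pixels is half the picture's height over the tangent of half this angle, whatever the lens; pixels are square), "cx", "cy" (the principal point, pixels), "xyz" and "rotation" of the camera in the world. Camera axes: x right, y down, z forward; pixel columns grow to the right and rows downward; lengths in m; the calibration is good to about 2 mm. A picture is of the moment at which its call begins.
- arm.hand_in(): hands the job in, once; it reports no verdict.
The state is a dict: "time": time; "joint_pos": joint angles; "qvel": joint speeds; "joint_torque": joint torques, N m; "tcp_pos": TCP position; "tcp_rot": TCP orientation; "contact_force": force on the tool from outside, world axes, zero at the start; "moment": the same for the moment, N m; "gripper_width": opening from 0.0 (shut) to 1.0 (fully open).
Only numpy, scipy, OpenCV 4.12 (cv2) and the standard library are available. Lean on these libraries where they do the work, as an engineer would, in place of code of your own. Each camera call takes 0.05 s, during which the arm holds its last target. There are 200 camera calls.

## Task

The bench burr mill has been cleaned and its grind must be set afresh. Turn the black wing knob on top clockwise (seen from above) until you feel the burrs come together and the knob firms up, gently, without forcing it; then back it off a quarter of a turn from there, and clamp that setting by swinging the red-handled lock lever clockwise round to its stop. The knob must stay as you set it, and the jars and the ramekin must not be disturbed.

Things in the scene. Friction and masses are not known exactly. Their poses are not given: they have to be found in the camera images.
- mill: bench burr mill, bolted down: grey foot plate 170 x 160 mm, round chamber (108 mm wide, top 85 mm above the table), two pillars and a grey bridge (30 x 156 mm, top 147 mm up). Origin on the table on the vertical axis of knob and lever; z up, -x is the side with the steel chute (toward the robot, up to 0.5 rad off), y along the bridge.
- adjuster_grip (a point): middle of the black wing of the adjuster knob, on its vertical axis, about 207 mm above the table. Wing: a bar 50 mm long, 12 mm thick, 186 to 220 mm high, red stripe at one end, on a coned steel hub (40 mm wide, 174 to 188 mm high). x runs along the wing to the striped end, y across it, z up. Clockwise from above lowers it 2 mm per turn. Where the wing stands when the burrs meet differs each time.
- lower_burr: dark steel disc, 86 mm wide, top of the chamber, under a like disc on the knob's spindle; origin at the centre of its upper face, z up. The two meet 0.35 to 1.3 rad clockwise of the start: only feel tells. Free turning takes 0.05 N m, past meeting it stiffens by 2.2 N m per rad. 0.2 to 0.5 N m is firm enough, over 0.75 spoils the burrs. At meeting the wing point is 103 mm above this origin.
- lock_lever (a joint): swing of the lock lever, rad, about the mill's vertical axis: 0 loose, starts at 0 to 0.3, grows clockwise seen from above, hard stop at 1.3 (locked; counts from 1.15). Takes a steady 0.3 N m, 3 N at the handle, and stays where it is left.
- lock_handle (a point): point in the upright red handle of the lock lever, 182 mm above the table, 100 mm out from the knob's axis. Handle round, 18 to 20 mm thick, 138 to 194 mm high; the lever's 9 mm rod runs in to the axis at 154 mm height. x points out from the axis, z up. At joint 0 it lies 1.40 rad clockwise of the mill's +x (robot's right), at 1.3 2.70 rad (near side).
- ramekin: white ramekin, 99 mm wide, 43 mm high, on the table under the chute; origin under its centre. Leave it.
- spice_a: spice jar with a green cap and an orange-brown label, 46 mm wide, 106 mm high, behind the mill; origin under its centre. Leave it.
- spice_b: spice jar with a green cap and a green label, 46 mm wide, 106 mm high, behind the mill; origin under its centre. Leave it.
- salt_jar: small glass jar of salt with a tan lid, 72 mm wide, 78 mm high, to the right of the mill; origin under its centre. Leave it.

How it is judged:
On the way, in this order (a step that is already met when the one before it is completed fails the run):
1. the burrs are brought together until they bear on each other (a net torque of about 0.08 N m past free turning) (z of adjuster_grip in the frame of lower_burr below 0.102989 m), for 0.1 s.
2. the knob is backed off about a quarter turn from there, while the lever is still loose (z of adjuster_grip in the frame of lower_burr between 0.10332 and 0.1036 m and value of joint lock_lever below 1 rad), for 0.2 s.
3. the lock lever is swung round to its stop (value of joint lock_lever above 1.15 rad), for 0.2 s.
At the end, for the whole second after the job is handed in: the knob stands 0.16 to 0.30 turn back from where the burrs first touch (the wing's point 103.32 to 103.60 mm above the lower burr's face) and the lock lever is at its stop (joint above 1.15) (z of adjuster_grip in the frame of lower_burr between 0.10332 and 0.1036 m and value of joint lock_lever above 1.15 rad).
It fails at once if the burrs are forced together (over 0.75 N m on the knob) (z of adjuster_grip in the frame of lower_burr below 0.10289 m).
It fails at once if the ramekin or a jar is pushed more than 25 mm or tipped (distance of any of ramekin, spice_a, spice_b, salt_jar from where it was at the start of the episode above 0.025 m or angle between any of ramekin, spice_a, spice_b, salt_jar's own z axis and vertical above 0.5 rad).
It also fails if it takes over 58 s, if anything falls off the work surface, if the arm or the gripper's body presses on something with over 40 N, if the wrist force passes 120 N, or if a joint passes its speed limit or range.

## Working session

There is one attempt and no reset: what is moved stays moved. The work goes in short steps, Python scripts to look and compute and a tool call to move; the robot and the scene stay as the last step left them, time stands still between calls to the robot, and variables do not carry over. Pictures are saved under pics/ and viewed, about 8 in all and at most 12, crops included, and the job is handed in when it is done.

Besides the shell and the picture viewer there is one more tool, called as a command line: name --argument value ..., lists and objects as JSON in quotes. play_rows: Moves the arm, as the interface text tells. Its arguments: {"type":"object","properties":{"plan":{"type":"array"},"newtons":{"type":"number"}},"required":["plan"]}

```bash
mkdir -p pics
cat > h.py <<'E'
import numpy as np, cv2
from workcell import arm
def cloud(s):
    f=240/np.tan(np.radians(s["fov_y"])/2); v,u=np.mgrid[:480,:640]; z=s["range_z"]
    p=np.stack([(u-s["cx"])/f*z,(v-s["cy"])/f*z,z],-1)
    R=np.array(s["rotation"])
    if R.shape!=(3,3):
        from scipy.spatial.transform import Rotation as Q; R=Q.from_quat(R).as_matrix()
    return p@R.T+np.array(s["xyz"])
E
python3 - <<'E'
from h import *
o=arm.observe(); print(o)
for n in("scene","side"):
    s=arm.snapshot(n); cv2.imwrite(f"pics/{n}0.png",s["pixels"]); np.savez(f"pics/{n}0.npz",c=cloud(s),px=s["pixels"],z=s["range_z"])
    print(n,s["xyz"],s["rotation"],s["fov_y"],s["cx"],s["cy"])
E
```

```text
{'time': 0.0, 'joint_pos': array([-1.38409116e+00,  2.45804598e-01,  1.55902895e+00,  2.04765106e-05,
        1.33870990e+00, -1.74085307e-01]), 'qvel': array([ 0.00147128,  0.00051461, -0.00092305, -0.00025824, -0.00021609,
        0.00010142]), 'joint_torque': array([ 2.32706734e-04, -4.29507709e+01, -3.26125717e+01, -1.77410839e-04,
        5.28570890e-03, -7.98582619e-06]), 'tcp_pos': array([ 0.22937181, -0.60758061,  0.23017836]), 'tcp_rot': array([ 8.22498697e-01, -5.68766157e-01, -6.87050014e-04, -6.92433355e-04]), 'contact_force': array([-0.24170206, -0.46136754,  1.21365595]), 'moment': array([ 0.04886971, -0.03248901, -0.02504306]), 'gripper_width': 0.999534198651683}
scene [0.21442126 0.30077035 0.65491605] [-0.26472085  0.85957296 -0.41498345  0.1372805 ] 52.70893509429374 318.3139253365894 238.66798223854258
side [0.32339778 0.51105401 0.48136934] [-0.13851611  0.81545363 -0.55472188  0.09017931] 46.83522208574085 312.2069593555227 246.8503538179025
```

View pics/scene0.png

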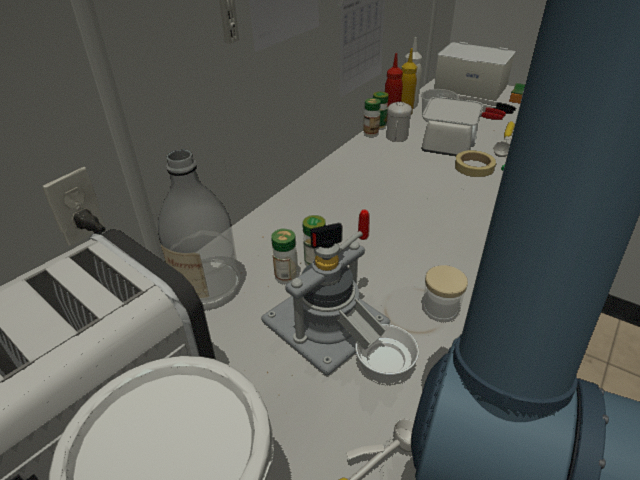

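View pics/side0.png

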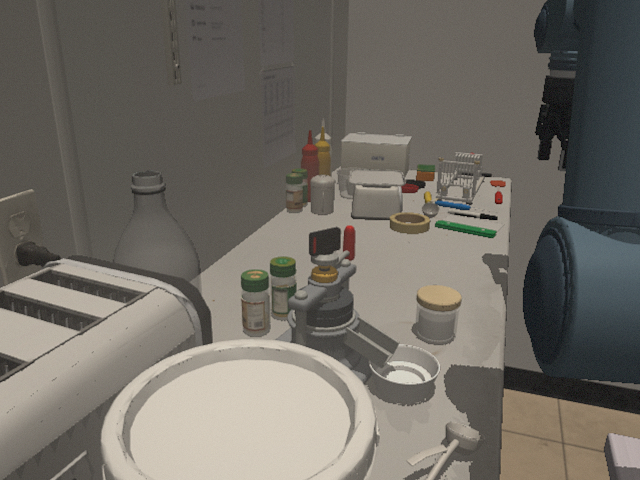

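The scene view shows the mill with its black wing at about (326,235), the red lever handle at (364,224), the ramekin at (387,352), the salt jar at (445,290) and the spice jars at (284,255) and (314,240). In the side view the wing is at (324,242) and the handle at (349,242). Next I measure them.

```bash
python3 - <<'E'
from h import *
for n,wb,hb in(("scene",(305,215,350,256),(355,205,375,245)),("side",(302,222,345,262),(342,220,360,266))):
    d=np.load(f"pics/{n}0.npz"); c,px=d["c"],d["px"].astype(int)
    B,G,R=px[...,0],px[...,1],px[...,2]
    def box(b,m):
        k=np.zeros_like(m); k[b[1]:b[3],b[0]:b[2]]=1; return k&m&(d["z"]>0)
    red=(R>100)&(G<60)&(B<60); dark=(R<70)&(G<60)&(B<60)
    h=c[box(hb,red)]; print(n,"handle",len(h),np.median(h,0).round(4),np.percentile(h,[2,98],axis=0).round(3).tolist())
    top=h[(h[:,2]<.19)&(h[:,2]>.165)]; print(" mid",np.median(top,0).round(4))
    sel=box(wb,dark|(R>G+40)); w=c[sel]; ok=(w[:,2]>.18)&(w[:,2]<.228); w=w[ok]
    print(" wing",len(w),w.mean(0).round(4),np.percentile(w,[2,98],axis=0).round(3).tolist())
    t=w[w[:,2]>.216]; 
    for q,l in((w,"all"),(t,"top")):
        if len(q)>8:
            m=q[:,:2].mean(0);U=np.linalg.svd(q[:,:2]-m)[2][0]; e=(q[:,:2]-m)@U
            print(" ",l,len(q),m.round(4),"dir",np.degrees(np.arctan2(U[1],U[0])).round(1),np.percentile(e,[1,99]).round(3))
    st=box(wb,(R>G+40)); s=c[st]; s=s[(s[:,2]>.18)&(s[:,2]<.228)]; print(" stripe",len(s),s.mean(0).round(4) if len(s) else"")
    # bridge top & chamber
    k=c[(abs(c[...,2]-.147)<.003)&(d["z"]>0)]; k=k[(np.hypot(k[:,0]-w[:,0].mean(),k[:,1]-w[:,1].mean())<.09)]
    r=cv2.minAreaRect(k[:,:2].astype(np.float32)*1000); print(" bridge",len(k),r)
    f=c[(c[...,2]>.004)&(c[...,2]<.016)&(d["z"]>0)]; f=f[np.hypot(f[:,0]-w[:,0].mean(),f[:,1]-w[:,1].mean())<.13]
    print(" foot",len(f),cv2.minAreaRect(f[:,:2].astype(np.float32)*1000))
E
python3 - <<'E'
import cv2,numpy as np
a=cv2.imread('pics/scene0.png')[195:315,260:400]; b=cv2.imread('pics/side0.png')[205:325,270:410]
cv2.imwrite('pics/z0.png',cv2.resize(np.vstack([a,b]),None,fx=2.5,fy=2.5,interpolation=cv2.INTER_CUBIC));
E
```

```text
scene handle 42 [ 0.5317 -0.2759  0.1934] [[0.527, -0.282, 0.189], [0.537, -0.272, 0.196]]
 mid [ 0.5297 -0.2742  0.1888]
 wing 642 [ 0.5392 -0.1755  0.2075] [[0.525, -0.195, 0.19], [0.556, -0.159, 0.222]]
  all 642 [ 0.5392 -0.1755] dir 51.3 [-0.024  0.023]
  top 185 [ 0.5409 -0.1773] dir 52.1 [-0.024  0.023]
 stripe 37 [ 0.5503 -0.1602  0.2056]
 bridge 583 ((539.0559692382812, -179.5357666015625), (151.6913299560547, 45.12560272216797), 69.716552734375)
 foot 939 ((507.3978271484375, -155.6930694580078), (243.57545471191406, 175.78512573242188), 52.3885498046875)
side handle 147 [ 0.5297 -0.2711  0.1787] [[0.525, -0.276, 0.149], [0.536, -0.268, 0.195]]
 mid [ 0.5297 -0.2711  0.1792]
 wing 692 [ 0.5391 -0.1727  0.2056] [[0.524, -0.192, 0.189], [0.558, -0.157, 0.221]]
  all 692 [ 0.5391 -0.1727] dir 59.1 [-0.025  0.021]
  top 135 [ 0.5397 -0.1731] dir 49.7 [-0.023  0.021]
 stripe 30 [ 0.5474 -0.1773  0.202 ]
 bridge 542 ((539.6818237304688, -176.2157440185547), (151.50230407714844, 45.69870376586914), 68.33158111572266)
 foot 490 ((437.81927490234375, -161.8020782470703), (73.99625396728516, 53.60234451293945), 76.7023696899414)
```

View pics/z0.png

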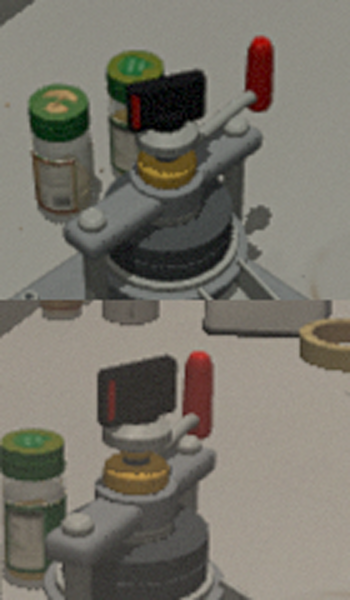

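The wing centre is at about (0.541, -0.176), top z 0.221, and the wing points to about 51°. The handle axis is at about (0.534, -0.279), 103 mm from the knob axis, which matches the 100 mm given. I'll move above the knob with the jaws across the wing (tool x yaw -39°).

play_rows --plan '[{"offset": [-0.03, -0.03, -0.04], "delta_rot": [0, 0, 0], "grip": 1}, {"offset": [-0.294, -0.4445, -0.07], "delta_rot": [0, 0, -30], "grip": 1}, {"offset": [-0.294, -0.4445, -0.07], "delta_rot": [0, 0, -30], "grip": 1}, {"offset": [-0.294, -0.4445, -0.07], "delta_rot": [0, 0, -30], "grip": 1}, {"offset": [-0.294, -0.4445, -0.07], "delta_rot": [0, 0, -30], "grip": 1}, {"offset": [-0.294, -0.4445, -0.07], "delta_rot": [0, 0, -30], "grip": 1}, {"offset": [-0.294, -0.4445, -0.07], "delta_rot": [0, 0, -30], "grip": 1}, {"offset": [-0.294, -0.4445, -0.07], "delta_rot": [0, 0, -30], "grip": 1}, {"offset": [-0.294, -0.4445, -0.07], "delta_rot": [0, 0, -30], "grip": 1}, {"offset": [-0.294, -0.4445, -0.07], "delta_rot": [0, 0, -30], "grip": 1}]'

```text
time: 1.35
tcp_pos: [0.5429, -0.1732, 0.3011]
tcp_rot: [0.943, -0.334, -0.0, -0.0]
contact_force: [0.1, 0.4, 0.0]
gripper_width: 1.004
```

```bash
cat >> h.py <<'E'
from scipy.spatial.transform import Rotation as Q
def st():
    o=arm.observe(); R=Q.from_quat(o["tcp_rot"]).as_matrix()
    print("t",round(o["time"],2),"tcp",o["tcp_pos"].round(4),"yaw",np.degrees(np.arctan2(R[1,0],R[0,0])).round(2),"zax",R[:,2].round(3),"q",o["joint_pos"].round(3),"F",o["contact_force"].round(2),"M",o["moment"].round(3),"tau6",o["joint_torque"][5].round(3),"w",round(o["gripper_width"],3)); return o,R
def go(p,yaw):
    o,R=st(); y=np.degrees(np.arctan2(R[1,0],R[0,0]))
    print("offset",(R.T@(np.array(p)-o["tcp_pos"])).round(4),"rotz",round(-(yaw-y),2))
E
python3 - <<'E'
from h import *
st(); s=arm.snapshot("wrist"); cv2.imwrite("pics/w1.png",s["pixels"]); c=cloud(s); np.save("pics/w1c.npy",c)
px=s["pixels"].astype(int); m=(c[...,2]>.214)&(c[...,2]<.226)&(s["range_z"]>0)&(np.hypot(c[...,0]-.541,c[...,1]+.176)<.045)
k=c[m]; print(len(k),k.mean(0),cv2.minAreaRect((k[:,:2]*1000).astype(np.float32)))
B,G,R=px[...,0],px[...,1],px[...,2]
r=c[(R>90)&(G<60)&(B<60)&(s["range_z"]>0)&(np.hypot(c[...,0]-.541,c[...,1]+.176)>.07)&(c[...,2]>.13)&(c[...,2]<.2)]
if len(r): print("handle",len(r),r.mean(0),np.percentile(r,[2,98],axis=0))
b=c[(abs(c[...,2]-.147)<.003)&(np.hypot(c[...,0]-.541,c[...,1]+.176)<.085)&(np.hypot(c[...,0]-.541,c[...,1]+.176)>.04)]
if len(b): print("bridge",len(b),cv2.minAreaRect((b[:,:2]*1000).astype(np.float32)))
E
```

```text
t 1.35 tcp [ 0.5429 -0.1732  0.3011] yaw -39.02 zax [-0.     0.001 -1.   ] q [-0.508  0.007  1.691  0.     1.444  0.173] F [0.05 0.43 0.01] M [-0.008  0.003 -0.001] tau6 0.155 w 1.004
1412 [ 0.54421932 -0.17564863  0.21873381] ((543.5227661132812, -176.60952758789062), (49.397071838378906, 12.060108184814453), 53.03961181640625)
handle 447 [ 0.53632311 -0.27291994  0.18522917] [[ 0.52779088 -0.27987217  0.14805015]
 [ 0.54341314 -0.26781734  0.1938071 ]]
bridge 354 ((543.3388671875, -176.89939880371094), (146.02906799316406, 24.681699752807617), 78.83517456054688)
```

View pics/w1.png

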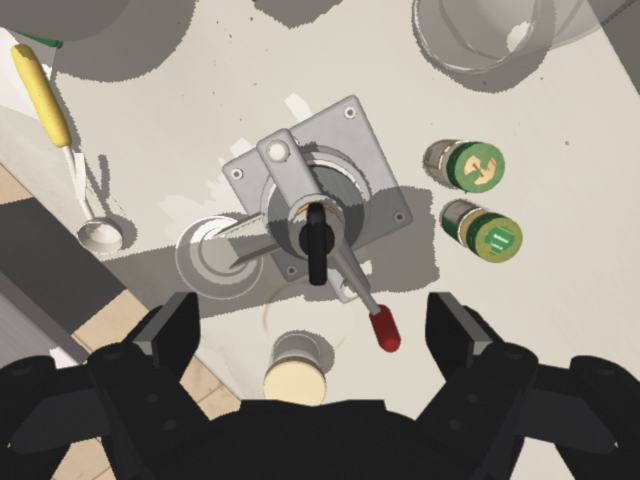

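The wrist view puts the wing at (318,240), seen almost end on. Its top fits a 49.4 x 12.1 mm rectangle at (0.5435, -0.1766), 53°, matching the size given. The handle is at (384,328), the bridge lies at 79° and the finger tips are clear.

play_rows --plan '[{"offset": [0.0018, 0.0022, 0.04], "delta_rot": [0, 0, -2], "grip": 0.5}, {"offset": [0.0018, 0.0022, 0.06], "delta_rot": [0, 0, -2], "grip": 0.5}, {"offset": [0.0018, 0.0022, 0.06], "delta_rot": [0, 0, -2], "grip": 0.5}, {"offset": [0.0018, 0.0022, 0.06], "delta_rot": [0, 0, -2], "grip": 0.5}]' --newtons 30

```text
time: 1.9
tcp_pos: [0.5419, -0.1798, 0.2425]
tcp_rot: [0.947, -0.321, 0.001, 0.0]
contact_force: [0.6, -0.2, 0.4]
gripper_width: 0.498
```

```bash
python3 -c "
from h import *
go([.543,-.1762,.193],-37)"
```

```text
t 1.9 tcp [ 0.5419 -0.1798  0.2425] yaw -37.39 zax [ 0.001 -0.001 -1.   ] q [-0.519  0.051  1.754  0.     1.336  0.134] F [ 0.62 -0.2   0.43] M [-0.024 -0.01   0.015] tau6 0.002 w 0.498
offset [-0.0014 -0.0035  0.0495] rotz -0.39
```

play_rows --plan '[{"offset": [-0.0014, -0.0035, 0.02], "delta_rot": [0, 0, -0.4], "grip": 0.5}, {"offset": [-0.0014, -0.0035, 0.04], "delta_rot": [0, 0, -0.4], "grip": 0.5}, {"offset": [-0.0014, -0.0035, 0.0495], "delta_rot": [0, 0, -0.4], "grip": 0.5}, {"offset": [-0.0014, -0.0035, 0.0495], "delta_rot": [0, 0, -0.4], "grip": 0.5}, {"offset": [-0.0014, -0.0035, 0.0495], "delta_rot": [0, 0, -0.4], "grip": 0.5}]'

```text
time: 2.52
tcp_pos: [0.5429, -0.1756, 0.1923]
tcp_rot: [0.949, -0.317, 0.0, 0.0]
contact_force: [0.5, -0.1, 0.7]
gripper_width: 0.499
```

```bash
python3 -c "
from h import *
go([.543,-.1762,.193],-37)"
```

```text
t 2.52 tcp [ 0.5429 -0.1756  0.1923] yaw -36.92 zax [ 0.001 -0.    -1.   ] q [-0.511  0.099  1.798 -0.     1.244  0.133] F [ 0.49 -0.13  0.66] M [-0.018 -0.029 -0.036] tau6 0.0 w 0.499
offset [ 0.0005  0.0005 -0.0007] rotz 0.08
```

play_rows --plan '[{"offset": [0, 0, 0], "delta_rot": [0, 0, 0], "grip": 0.2}, {"offset": [0, 0, 0], "delta_rot": [0, 0, 0], "grip": 0}, {"offset": [0, 0, 0], "delta_rot": [0, 0, 0], "grip": 0}, {"offset": [0, 0, 0], "delta_rot": [0, 0, 0], "grip": 0}]' --newtons 30

```text
time: 3.02
tcp_pos: [0.5433, -0.1758, 0.1926]
tcp_rot: [0.949, -0.317, 0.001, 0.0]
contact_force: [2.7, -0.9, 1.7]
gripper_width: 0.135
```

```bash
python3 -c "
from h import *
go([.543,-.1762,.193],-37)"
```

```text
t 3.02 tcp [ 0.5433 -0.1758  0.1926] yaw -36.93 zax [ 0.002 -0.001 -1.   ] q [-0.512  0.099  1.797 -0.     1.243  0.133] F [ 2.66 -0.93  1.66] M [-0.292 -0.471 -0.034] tau6 0.0 w 0.135
offset [-0.      0.0004 -0.0004] rotz 0.07
```

Grip is good: 11.5 mm opening, side force about 3 N. The first 0.35 rad is sure to be free, so I turn clockwise 16° and read the torque.

play_rows --plan '[{"offset": [0, 0, 0], "delta_rot": [0, 0, 4], "grip": 0}, {"offset": [0, 0, 0], "delta_rot": [0, 0, 8], "grip": 0}, {"offset": [0, 0, 0], "delta_rot": [0, 0, 12], "grip": 0}, {"offset": [0, 0, 0], "delta_rot": [0, 0, 16], "grip": 0}, {"offset": [0, 0, 0], "delta_rot": [0, 0, 16], "grip": 0}]'

```text
time: 3.65
tcp_pos: [0.5436, -0.1762, 0.1925]
tcp_rot: [0.895, -0.446, 0.002, 0.0]
contact_force: [4.6, -3.1, 0.4]
gripper_width: 0.136
```

```bash
python3 -c "
from h import *
st()"
```

```text
t 3.65 tcp [ 0.5436 -0.1762  0.1925] yaw -52.95 zax [ 0.003 -0.002 -1.   ] q [-0.512  0.099  1.797 -0.     1.242  0.413] F [ 4.61 -3.08  0.44] M [-0.52  -0.783  0.033] tau6 0.135 w 0.136
```

play_rows --plan '[{"offset": [0, 0, 0], "delta_rot": [0, 0, 2], "grip": 0}, {"offset": [0, 0, 0], "delta_rot": [0, 0, 4], "grip": 0}, {"offset": [0, 0, 0], "delta_rot": [0, 0, 4], "grip": 0}]'

```text
time: 4.03
tcp_pos: [0.5437, -0.1763, 0.1925]
tcp_rot: [0.879, -0.477, 0.002, 0.0]
contact_force: [4.4, -2.8, -0.6]
gripper_width: 0.133
```

```bash
python3 -c "
from h import *
st()"
```

```text
t 4.03 tcp [ 0.5437 -0.1763  0.1925] yaw -56.94 zax [ 0.003 -0.002 -1.   ] q [-0.512  0.099  1.797 -0.     1.241  0.482] F [ 4.43 -2.77 -0.58] M [-0.663 -0.859  0.005] tau6 0.1 w 0.133
```

play_rows --plan '[{"offset": [0, 0, 0], "delta_rot": [0, 0, 3], "grip": 0}, {"offset": [0, 0, 0], "delta_rot": [0, 0, 6], "grip": 0}, {"offset": [0, 0, 0], "delta_rot": [0, 0, 6], "grip": 0}]'

```text
time: 4.4
tcp_pos: [0.5437, -0.1764, 0.1925]
tcp_rot: [0.853, -0.522, 0.002, 0.0]
contact_force: [5.3, -3.9, -1.4]
gripper_width: 0.13
```

```bash
python3 -c "
from h import *
st()"
```

```text
t 4.4 tcp [ 0.5437 -0.1764  0.1925] yaw -62.95 zax [ 0.004 -0.003 -1.   ] q [-5.120e-01  9.900e-02  1.797e+00 -1.000e-03  1.241e+00  5.870e-01] F [ 5.32 -3.89 -1.43] M [-0.697 -0.952  0.008] tau6 0.12 w 0.13
```

play_rows --plan '[{"offset": [0, 0, 0], "delta_rot": [0, 0, 3], "grip": 0}, {"offset": [0, 0, 0], "delta_rot": [0, 0, 6], "grip": 0}, {"offset": [0, 0, 0], "delta_rot": [0, 0, 6], "grip": 0}]'

```text
time: 4.78
tcp_pos: [0.5438, -0.1766, 0.1925]
tcp_rot: [0.824, -0.566, 0.002, 0.0]
contact_force: [4.8, -3.7, -1.4]
gripper_width: 0.136
```

```bash
python3 -c "
from h import *
st()"
```

```text
t 4.78 tcp [ 0.5438 -0.1766  0.1925] yaw -68.95 zax [ 0.004 -0.003 -1.   ] q [-5.120e-01  9.900e-02  1.797e+00 -1.000e-03  1.241e+00  6.920e-01] F [ 4.85 -3.74 -1.35] M [-0.797 -1.012  0.027] tau6 0.121 w 0.136
```

play_rows --plan '[{"offset": [0, 0, 0], "delta_rot": [0, 0, 3], "grip": 0}, {"offset": [0, 0, 0], "delta_rot": [0, 0, 6], "grip": 0}, {"offset": [0, 0, 0], "delta_rot": [0, 0, 6], "grip": 0}]'

```text
time: 5.15
tcp_pos: [0.5438, -0.1767, 0.1924]
tcp_rot: [0.794, -0.608, 0.003, 0.0]
contact_force: [5.0, -4.8, -1.2]
gripper_width: 0.133
```

```bash
python3 -c "
from h import *
st()"
```

```text
t 5.15 tcp [ 0.5438 -0.1767  0.1924] yaw -74.95 zax [ 0.004 -0.003 -1.   ] q [-5.120e-01  9.900e-02  1.797e+00 -1.000e-03  1.240e+00  7.960e-01] F [ 5.01 -4.82 -1.17] M [-0.958 -1.065  0.094] tau6 0.122 w 0.133
```

play_rows --plan '[{"offset": [0, 0, 0], "delta_rot": [0, 0, 2], "grip": 0}, {"offset": [0, 0, 0], "delta_rot": [0, 0, 4], "grip": 0}, {"offset": [0, 0, 0], "delta_rot": [0, 0, 4], "grip": 0}]'

```text
time: 5.52
tcp_pos: [0.5439, -0.1768, 0.1924]
tcp_rot: [0.772, -0.636, 0.003, 0.0]
contact_force: [5.2, -4.8, -2.6]
gripper_width: 0.136
```

```bash
python3 -c "
from h import *
st()"
```

```text
t 5.53 tcp [ 0.5439 -0.1768  0.1924] yaw -78.95 zax [ 0.004 -0.004 -1.   ] q [-5.120e-01  9.900e-02  1.797e+00 -1.000e-03  1.240e+00  8.660e-01] F [ 5.22 -4.84 -2.62] M [-1.038 -1.13   0.006] tau6 0.104 w 0.136
```

play_rows --plan '[{"offset": [0, 0, 0], "delta_rot": [0, 0, 3], "grip": 0}, {"offset": [0, 0, 0], "delta_rot": [0, 0, 6], "grip": 0}, {"offset": [0, 0, 0], "delta_rot": [0, 0, 6], "grip": 0}]'

```text
time: 5.9
tcp_pos: [0.5439, -0.177, 0.1924]
tcp_rot: [0.738, -0.675, 0.003, 0.0]
contact_force: [5.6, -5.8, -2.1]
gripper_width: 0.133
```

```bash
python3 -c "
from h import *
st()"
```

```text
t 5.9 tcp [ 0.5439 -0.177   0.1924] yaw -84.95 zax [ 0.004 -0.004 -1.   ] q [-0.512  0.099  1.797 -0.002  1.24   0.971] F [ 5.58 -5.83 -2.1 ] M [-1.005 -1.21   0.049] tau6 0.123 w 0.133
```

play_rows --plan '[{"offset": [0, 0, 0], "delta_rot": [0, 0, 3], "grip": 0}, {"offset": [0, 0, 0], "delta_rot": [0, 0, 6], "grip": 0}, {"offset": [0, 0, 0], "delta_rot": [0, 0, 6], "grip": 0}]'

```text
time: 6.28
tcp_pos: [0.5439, -0.1772, 0.1923]
tcp_rot: [-0.701, 0.713, -0.003, -0.0]
contact_force: [5.6, -7.0, -2.9]
gripper_width: 0.131
```

```bash
python3 -c "
from h import *
st()"
```

```text
t 6.28 tcp [ 0.5439 -0.1772  0.1923] yaw -90.95 zax [ 0.004 -0.004 -1.   ] q [-0.512  0.099  1.797 -0.002  1.239  1.076] F [ 5.6  -6.97 -2.88] M [-1.279 -1.187  0.093] tau6 0.123 w 0.131
```

play_rows --plan '[{"offset": [0.0012, -0.0008, 0], "delta_rot": [0, 0, 2], "grip": 0}, {"offset": [0.0012, -0.0008, 0], "delta_rot": [0, 0, 5], "grip": 0}, {"offset": [0.0012, -0.0008, 0], "delta_rot": [0, 0, 5], "grip": 0}]'

```text
time: 6.65
tcp_pos: [0.5442, -0.1778, 0.1923]
tcp_rot: [-0.669, 0.743, -0.002, 0.0]
contact_force: [3.9, -4.6, -1.1]
gripper_width: 0.136
```

```bash
python3 -c "
from h import *
st()"
```

```text
t 6.65 tcp [ 0.5442 -0.1778  0.1923] yaw -95.95 zax [ 0.003 -0.003 -1.   ] q [-5.130e-01  1.020e-01  1.795e+00 -1.000e-03  1.241e+00  1.162e+00] F [ 3.87 -4.56 -1.09] M [-0.812 -0.795  0.01 ] tau6 0.116 w 0.136
```

play_rows --plan '[{"offset": [0.0006, -0.0006, 0], "delta_rot": [0, 0, 2], "grip": 0}, {"offset": [0.0006, -0.0006, 0], "delta_rot": [0, 0, 5], "grip": 0}, {"offset": [0.0006, -0.0006, 0], "delta_rot": [0, 0, 5], "grip": 0}]'

```text
time: 7.02
tcp_pos: [0.5443, -0.1781, 0.1922]
tcp_rot: [-0.637, 0.771, -0.001, -0.0]
contact_force: [3.3, -4.7, -0.2]
gripper_width: 0.135
```

```bash
python3 -c "
from h import *
st()"
```

```text
t 7.03 tcp [ 0.5443 -0.1781  0.1922] yaw -100.91 zax [ 0.001 -0.002 -1.   ] q [-5.140e-01  1.030e-01  1.793e+00 -1.000e-03  1.243e+00  1.248e+00] F [ 3.27 -4.7  -0.24] M [-0.905 -0.614  0.062] tau6 0.139 w 0.135
```

play_rows --plan '[{"offset": [0, 0, 0], "delta_rot": [0, 0, 2], "grip": 0}, {"offset": [0, 0, 0], "delta_rot": [0, 0, 3], "grip": 0}, {"offset": [0, 0, 0], "delta_rot": [0, 0, 3], "grip": 0}]'

```text
time: 7.4
tcp_pos: [0.5443, -0.1781, 0.1922]
tcp_rot: [-0.617, 0.787, -0.001, -0.0]
contact_force: [2.8, -4.1, 0.3]
gripper_width: 0.131
```

```bash
python3 -c "
from h import *
st()"
```

```text
t 7.4 tcp [ 0.5443 -0.1781  0.1922] yaw -103.87 zax [ 0.001 -0.002 -1.   ] q [-5.140e-01  1.030e-01  1.793e+00 -1.000e-03  1.243e+00  1.300e+00] F [ 2.79 -4.15  0.27] M [-0.882 -0.625  0.12 ] tau6 0.172 w 0.131
```

play_rows --plan '[{"offset": [0, 0, 0], "delta_rot": [0, 0, 2], "grip": 0}, {"offset": [0, 0, 0], "delta_rot": [0, 0, 3], "grip": 0}, {"offset": [0, 0, 0], "delta_rot": [0, 0, 3], "grip": 0}]'

```text
time: 7.78
tcp_pos: [0.5443, -0.1782, 0.1922]
tcp_rot: [-0.596, 0.803, -0.001, -0.0]
contact_force: [3.4, -4.7, -0.1]
gripper_width: 0.137
```

```bash
python3 -c "
from h import *
st()"
```

```text
t 7.78 tcp [ 0.5443 -0.1782  0.1922] yaw -106.85 zax [ 0.001 -0.002 -1.   ] q [-5.140e-01  1.030e-01  1.793e+00 -1.000e-03  1.243e+00  1.352e+00] F [ 3.42 -4.72 -0.07] M [-0.978 -0.631  0.321] tau6 0.29 w 0.137
```

The torque is now rising as specified, about 0.115 N m per 3°, and the touch point comes out at yaw of about -102.4°. One more 2.5° gives a firm contact, which I hold and read.

play_rows --plan '[{"offset": [0, 0, 0], "delta_rot": [0, 0, 1.5], "grip": 0}, {"offset": [0, 0, 0], "delta_rot": [0, 0, 2.5], "grip": 0}, {"offset": [0, 0, 0], "delta_rot": [0, 0, 2.5], "grip": 0}, {"offset": [0, 0, 0], "delta_rot": [0, 0, 2.5], "grip": 0}]'

```text
time: 8.28
tcp_pos: [0.5443, -0.1783, 0.1922]
tcp_rot: [-0.578, 0.816, -0.001, -0.0]
contact_force: [3.5, -5.3, 0.5]
gripper_width: 0.13
```

```bash
python3 -c "
from h import *
st()"
```

```text
t 8.28 tcp [ 0.5443 -0.1783  0.1922] yaw -109.33 zax [ 0.001 -0.003 -1.   ] q [-0.514  0.103  1.793 -0.002  1.243  1.395] F [ 3.54 -5.27  0.48] M [-1.021 -0.64   0.351] tau6 0.363 w 0.13
```

Torque is 0.36 N m, inside the 0.2 to 0.5 firm range. Now back off, aiming about 83° from touch (yaw -19.3).

play_rows --plan '[{"offset": [0, 0, 0], "delta_rot": [0, 0, -7], "grip": 0}, {"offset": [0, 0, 0], "delta_rot": [0, 0, -14], "grip": 0}, {"offset": [0, 0, 0], "delta_rot": [0, 0, -21], "grip": 0}, {"offset": [0, 0, 0], "delta_rot": [0, 0, -28], "grip": 0}, {"offset": [0, 0, 0], "delta_rot": [0, 0, -35], "grip": 0}, {"offset": [0, 0, 0], "delta_rot": [0, 0, -42], "grip": 0}, {"offset": [0, 0, 0], "delta_rot": [0, 0, -45], "grip": 0}, {"offset": [0, 0, 0], "delta_rot": [0, 0, -45], "grip": 0}]'

```text
time: 9.28
tcp_pos: [0.5442, -0.177, 0.1924]
tcp_rot: [0.846, -0.533, 0.0, -0.0]
contact_force: [2.7, -0.0, 3.4]
gripper_width: 0.133
```

```bash
python3 -c "
from h import *
st()"
```

```text
t 9.28 tcp [ 0.5442 -0.177   0.1924] yaw -64.44 zax [ 0.001  0.    -1.   ] q [-5.130e-01  1.030e-01  1.793e+00  1.000e-03  1.245e+00  6.110e-01] F [ 2.67 -0.03  3.36] M [-0.039 -0.475  0.01 ] tau6 -0.138 w 0.133
```

play_rows --plan '[{"offset": [0, 0, 0], "delta_rot": [0, 0, -7], "grip": 0}, {"offset": [0, 0, 0], "delta_rot": [0, 0, -14], "grip": 0}, {"offset": [0, 0, 0], "delta_rot": [0, 0, -21], "grip": 0}, {"offset": [0, 0, 0], "delta_rot": [0, 0, -28], "grip": 0}, {"offset": [0, 0, 0], "delta_rot": [0, 0, -35], "grip": 0}, {"offset": [0, 0, 0], "delta_rot": [0, 0, -42], "grip": 0}, {"offset": [0, 0, 0], "delta_rot": [0, 0, -45], "grip": 0}, {"offset": [0, 0, 0], "delta_rot": [0, 0, -45], "grip": 0}, {"offset": [0, 0, 0], "delta_rot": [0, 0, -45], "grip": 0}]'

```text
time: 10.4
tcp_pos: [0.5433, -0.1762, 0.1926]
tcp_rot: [0.986, -0.169, -0.001, -0.001]
contact_force: [-3.0, 2.7, 7.5]
gripper_width: 0.137
```

```bash
python3 -c "
from h import *
st()"
```

```text
t 10.4 tcp [ 0.5433 -0.1762  0.1926] yaw -19.46 zax [-0.002  0.002 -1.   ] q [-5.130e-01  1.020e-01  1.794e+00  1.000e-03  1.249e+00 -1.730e-01] F [-3.    2.67  7.49] M [ 0.6    0.46  -0.028] tau6 -0.043 w 0.137
```

play_rows --plan '[{"offset": [0, 0, 0], "delta_rot": [0, 0, 0], "grip": 0.4}, {"offset": [0, 0, 0], "delta_rot": [0, 0, 0], "grip": 0.4}, {"offset": [0, 0, 0], "delta_rot": [0, 0, 0], "grip": 0.4}, {"offset": [0, 0, -0.03], "delta_rot": [0, 0, 0], "grip": 0.4}, {"offset": [0, 0, -0.06], "delta_rot": [0, 0, 0], "grip": 0.4}, {"offset": [0, 0, -0.1], "delta_rot": [0, 0, 0], "grip": 0.4}, {"offset": [0, 0, -0.1], "delta_rot": [0, 0, 0], "grip": 0.4}, {"offset": [0, 0, -0.1], "delta_rot": [0, 0, 0], "grip": 0.4}]'

```text
time: 11.4
tcp_pos: [0.5435, -0.1771, 0.2909]
tcp_rot: [0.986, -0.169, -0.001, -0.0]
contact_force: [-0.2, 0.2, -0.1]
gripper_width: 0.398
```

Run:
```python
from h import *
st(); s=arm.snapshot("wrist"); cv2.imwrite("pics/w2.png",s["pixels"]); c=cloud(s)
px=s["pixels"].astype(int); m=(c[...,2]>.214)&(c[...,2]<.226)&(s["range_z"]>0)&(np.hypot(c[...,0]-.541,c[...,1]+.176)<.045)
k=c[m]; print(len(k),k.mean(0),cv2.minAreaRect((k[:,:2]*1000).astype(np.float32)))
B,G,R=px[...,0],px[...,1],px[...,2]
r=c[(R>90)&(G<60)&(B<60)&(s["range_z"]>0)&(np.hypot(c[...,0]-.541,c[...,1]+.176)>.07)&(c[...,2]>.13)&(c[...,2]<.2)]
if len(r): print("handle",len(r),r.mean(0),np.percentile(r,[2,98],axis=0)); t=r[r[:,2]>.19]; print(len(t),t.mean(0) if len(t) else"")
```

```text
t 11.4 tcp [ 0.5435 -0.1771  0.2909] yaw -19.43 zax [-0.001  0.001 -1.   ] q [-0.513  0.018  1.698  0.     1.426 -0.174] F [-0.18  0.17 -0.07] M [-0.013 -0.042 -0.028] tau6 0.0 w 0.398
1529 [ 0.54384041 -0.17527238  0.21885454] ((543.5787963867188, -176.73365783691406), (49.24110412597656, 11.803414344787598), 70.17677307128906)
handle 874 [ 0.53557976 -0.270892    0.17802475] [[ 0.52735314 -0.27890593  0.14997512]
 [ 0.54304479 -0.26713454  0.19373424]]
228 [ 0.53477942 -0.27453624  0.19240226]
```

View pics/w2.png

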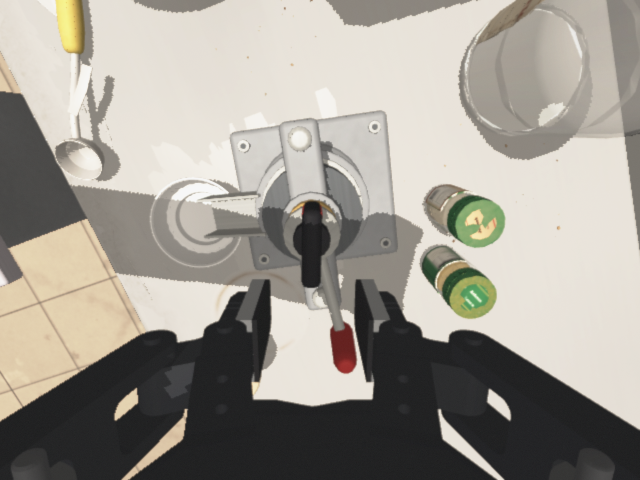

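The wing now lies at 70.2°, agreeing with the gripper yaw (-19.5 + 90), so it stayed where I left it. The handle shows at (343,348) with its top at about (0.535, -0.2755), 99 mm from the axis. I move over the handle with the jaws tangential.

play_rows --plan '[{"offset": [0.012, 0.048, 0], "delta_rot": [0, 0, -7], "grip": 0.45}, {"offset": [0.0245, 0.0957, 0.03], "delta_rot": [0, 0, -14.4], "grip": 0.45}, {"offset": [0.0245, 0.0957, 0.05], "delta_rot": [0, 0, -14.4], "grip": 0.45}, {"offset": [0.0245, 0.0957, 0.05], "delta_rot": [0, 0, -14.4], "grip": 0.45}, {"offset": [0.0245, 0.0957, 0.05], "delta_rot": [0, 0, -14.4], "grip": 0.45}]'

```text
time: 12.08
tcp_pos: [0.5356, -0.2747, 0.2422]
tcp_rot: [0.999, -0.043, 0.0, 0.0]
contact_force: [0.2, 0.3, -0.1]
gripper_width: 0.452
```

```bash
python3 -c "
from h import *
go([.5348,-.2755,.168],-5)"
```

```text
t 12.07 tcp [ 0.5356 -0.2747  0.2422] yaw -4.97 zax [ 0. -0. -1.] q [-0.662  0.125  1.675  0.     1.341 -0.576] F [ 0.2   0.27 -0.05] M [-0.01   0.031 -0.023] tau6 0.004 w 0.452
offset [-0.0007  0.0008  0.0742] rotz 0.03
```

play_rows --plan '[{"offset": [-0.0005, 0.0008, 0.03], "delta_rot": [0, 0, 0], "grip": 0.45}, {"offset": [-0.0005, 0.0008, 0.055], "delta_rot": [0, 0, 0], "grip": 0.45}, {"offset": [-0.0005, 0.0008, 0.074], "delta_rot": [0, 0, 0], "grip": 0.45}, {"offset": [-0.0005, 0.0008, 0.074], "delta_rot": [0, 0, 0], "grip": 0.45}, {"offset": [-0.0005, 0.0008, 0.074], "delta_rot": [0, 0, 0], "grip": 0.35}, {"offset": [-0.0005, 0.0008, 0.074], "delta_rot": [0, 0, 0], "grip": 0.35}]'

```text
time: 12.82
tcp_pos: [0.5353, -0.2768, 0.1693]
tcp_rot: [0.999, -0.044, 0.001, 0.001]
contact_force: [-0.3, 1.1, -0.5]
gripper_width: 0.353
```

Run:
```python
from h import *
o,R=st()
A=np.array([.5435,-.1768]); p=o["tcp_pos"]; y0=np.degrees(np.arctan2(R[1,0],R[0,0])); th0=np.degrees(np.arctan2(p[1]-A[1],p[0]-A[0])); r=np.hypot(*(p[:2]-A)); print(y0,th0,r)
for d in range(5,81,5):
    t=np.radians(th0-d); w=np.r_[A+.0995*np.array([np.cos(t),np.sin(t)]),p[2]]
    print(d,(R.T@(w-p)).round(4))
```

```text
t 12.82 tcp [ 0.5353 -0.2768  0.1693] yaw -5.02 zax [ 0.002 -0.002 -1.   ] q [-0.665  0.197  1.733 -0.     1.209 -0.578] F [-0.26  1.1  -0.49] M [ 0.022 -0.056  0.011] tau6 0.0 w 0.353
-5.0195024384006715 -94.66498207795439 0.10038192226274568
5 [-0.0087 -0.0012 -0.    ]
10 [-0.0173 -0.0023 -0.    ]
15 [-0.0258 -0.0041 -0.0001]
20 [-0.0341 -0.0067 -0.0001]
25 [-0.0421 -0.0099 -0.0001]
30 [-0.0498 -0.0139 -0.0001]
35 [-0.0572 -0.0185 -0.0001]
40 [-0.0641 -0.0238 -0.0002]
45 [-0.0705 -0.0296 -0.0002]
50 [-0.0764 -0.036  -0.0002]
55 [-0.0818 -0.0428 -0.0002]
60 [-0.0865 -0.0501 -0.0003]
65 [-0.0905 -0.0578 -0.0003]
70 [-0.0939 -0.0658 -0.0003]
75 [-0.0966 -0.074  -0.0003]
80 [-0.0985 -0.0825 -0.0003]
```

play_rows --plan '[{"offset": [-0.0087, -0.0012, 0], "delta_rot": [0, 0, 5], "grip": 0.35}, {"offset": [-0.0173, -0.0023, 0], "delta_rot": [0, 0, 10], "grip": 0.35}, {"offset": [-0.0258, -0.0041, 0], "delta_rot": [0, 0, 15], "grip": 0.35}, {"offset": [-0.0341, -0.0067, 0], "delta_rot": [0, 0, 20], "grip": 0.35}, {"offset": [-0.0421, -0.0099, 0], "delta_rot": [0, 0, 25], "grip": 0.35}, {"offset": [-0.0498, -0.0139, 0], "delta_rot": [0, 0, 30], "grip": 0.35}, {"offset": [-0.0572, -0.0185, 0], "delta_rot": [0, 0, 35], "grip": 0.35}, {"offset": [-0.0641, -0.0238, 0], "delta_rot": [0, 0, 40], "grip": 0.35}]'

```text
time: 13.82
tcp_pos: [0.4735, -0.2482, 0.1691]
tcp_rot: [0.923, -0.384, 0.002, 0.001]
contact_force: [1.6, -4.0, -0.7]
gripper_width: 0.35
```

Run:
```python
from h import *
o,R=st()
A=np.array([.5435,-.1768]); p=o["tcp_pos"]; y0=np.degrees(np.arctan2(R[1,0],R[0,0])); th0=np.degrees(np.arctan2(p[1]-A[1],p[0]-A[0])); r=np.hypot(*(p[:2]-A)); print(y0,th0,r)
for d in range(3,43,3):
    t=np.radians(th0-d); w=np.r_[A+.0995*np.array([np.cos(t),np.sin(t)]),p[2]]
    print(d,(R.T@(w-p)).round(4))
```

```text
t 13.82 tcp [ 0.4735 -0.2482  0.1691] yaw -45.21 zax [ 0.003 -0.003 -1.   ] q [-6.950e-01  3.900e-02  1.906e+00 -1.000e-03  1.192e+00  9.500e-02] F [ 1.62 -3.97 -0.66] M [-0.514 -0.347 -0.021] tau6 -0.588 w 0.35
-45.21411256805467 -134.41176590497443 0.10002233458767901
3 [-0.0052 -0.0006 -0.    ]
6 [-0.0104 -0.0009 -0.    ]
9 [-0.0156 -0.0015 -0.0001]
12 [-0.0207 -0.0024 -0.0001]
15 [-0.0258 -0.0036 -0.0001]
18 [-0.0308 -0.005  -0.0001]
21 [-0.0358 -0.0066 -0.0002]
24 [-0.0406 -0.0086 -0.0002]
27 [-0.0453 -0.0107 -0.0002]
30 [-0.0499 -0.0132 -0.0002]
33 [-0.0544 -0.0158 -0.0003]
36 [-0.0588 -0.0187 -0.0003]
39 [-0.0629 -0.0218 -0.0003]
42 [-0.0669 -0.0251 -0.0003]
```

play_rows --plan '[{"offset": [-0.0104, -0.0009, 0], "delta_rot": [0, 0, 6], "grip": 0.35}, {"offset": [-0.0207, -0.0024, 0], "delta_rot": [0, 0, 12], "grip": 0.35}, {"offset": [-0.0308, -0.005, 0], "delta_rot": [0, 0, 18], "grip": 0.35}, {"offset": [-0.0406, -0.0086, 0], "delta_rot": [0, 0, 24], "grip": 0.35}, {"offset": [-0.0499, -0.0132, 0], "delta_rot": [0, 0, 30], "grip": 0.35}, {"offset": [-0.0499, -0.0132, 0], "delta_rot": [0, 0, 30], "grip": 0.35}]'

```text
time: 14.58
tcp_pos: [0.4473, -0.2026, 0.1688]
tcp_rot: [0.794, -0.608, 0.001, 0.0]
contact_force: [0.2, -0.0, 0.3]
gripper_width: 0.346
```

Run:
```python
from h import *
o,R=st()
A=np.array([.5435,-.1768]); p=o["tcp_pos"]; y0=np.degrees(np.arctan2(R[1,0],R[0,0])); th0=np.degrees(np.arctan2(p[1]-A[1],p[0]-A[0])); r=np.hypot(*(p[:2]-A)); print(y0,th0,r)
for d in range(2,13,2):
    t=np.radians(th0-d); w=np.r_[A+.0995*np.array([np.cos(t),np.sin(t)]),p[2]]
    print(d,(R.T@(w-p)).round(4))
```

```text
t 14.57 tcp [ 0.4473 -0.2026  0.1688] yaw -74.94 zax [ 0.002 -0.001 -1.   ] q [-0.657 -0.067  2.011 -0.     1.195  0.651] F [ 0.18 -0.    0.28] M [ 0.033 -0.05  -0.025] tau6 0.236 w 0.346
-74.93929380112712 -164.97247072848256 0.0996359205953222
2 [-0.0035 -0.0002 -0.    ]
4 [-0.0069 -0.0004 -0.    ]
6 [-0.0104 -0.0007 -0.    ]
8 [-0.0138 -0.0011 -0.    ]
10 [-0.0173 -0.0017 -0.    ]
12 [-0.0207 -0.0023 -0.    ]
```

play_rows --plan '[{"offset": [-0.0035, -0.0002, 0], "delta_rot": [0, 0, 2], "grip": 0.35}, {"offset": [-0.0069, -0.0004, 0], "delta_rot": [0, 0, 4], "grip": 0.35}, {"offset": [-0.0069, -0.0004, 0], "delta_rot": [0, 0, 4], "grip": 0.35}]'

```text
time: 14.95
tcp_pos: [0.4461, -0.1965, 0.1687]
tcp_rot: [0.772, -0.636, 0.001, 0.0]
contact_force: [-0.7, -2.0, 2.5]
gripper_width: 0.346
```

```bash
python3 -c "
from h import *
st()"
```

```text
t 14.95 tcp [ 0.4461 -0.1965  0.1687] yaw -78.93 zax [ 0.001 -0.002 -1.   ] q [-6.480e-01 -7.500e-02  2.020e+00 -1.000e-03  1.195e+00  7.300e-01] F [-0.68 -2.01  2.52] M [-0.457 -0.024  0.015] tau6 0.068 w 0.346
```

play_rows --plan '[{"offset": [-0.0035, -0.0002, 0], "delta_rot": [0, 0, 2], "grip": 0.35}, {"offset": [-0.005, -0.0003, 0], "delta_rot": [0, 0, 3], "grip": 0.35}, {"offset": [-0.005, -0.0003, 0], "delta_rot": [0, 0, 3], "grip": 0.35}]'

```text
time: 15.32
tcp_pos: [0.4466, -0.1955, 0.169]
tcp_rot: [0.755, -0.656, 0.006, 0.002]
contact_force: [6.0, -18.8, -7.4]
gripper_width: 0.346
```

```bash
python3 -c "
from h import *
st()"
```

```text
t 15.32 tcp [ 0.4466 -0.1955  0.169 ] yaw -81.94 zax [ 0.006 -0.011 -1.   ] q [-0.643 -0.081  2.024 -0.006  1.187  0.79 ] F [  5.99 -18.78  -7.43] M [-2.932 -0.899  0.077] tau6 0.112 w 0.346
```

The tool has hit the hard stop: 19 N, and the TCP no longer follows. I relax, lift clear and check.

play_rows --plan '[{"offset": [0, 0, 0], "delta_rot": [0, 0, 0], "grip": 0.35}, {"offset": [0.006, 0, 0], "delta_rot": [0, 0, 0], "grip": 0.4}, {"offset": [0.008, 0, 0], "delta_rot": [0, 0, 0], "grip": 0.4}, {"offset": [0.008, 0, 0], "delta_rot": [0, 0, 0], "grip": 0.4}, {"offset": [0.008, 0, -0.03], "delta_rot": [0, 0, 0], "grip": 0.4}, {"offset": [0.008, 0, -0.08], "delta_rot": [0, 0, 0], "grip": 0.4}, {"offset": [0.008, 0, -0.14], "delta_rot": [0, 0, 0], "grip": 0.4}, {"offset": [0.008, 0, -0.14], "delta_rot": [0, 0, 0], "grip": 0.4}, {"offset": [0.008, 0, -0.14], "delta_rot": [0, 0, 0], "grip": 0.4}]'

```text
time: 16.45
tcp_pos: [0.4458, -0.1982, 0.3072]
tcp_rot: [0.755, -0.656, -0.0, -0.0]
contact_force: [-0.8, 0.1, -0.9]
gripper_width: 0.4
```

Run:
```python
from h import *
st(); A=np.array([.5435,-.1768])
for n in("wrist","scene"):
    s=arm.snapshot(n); cv2.imwrite(f"pics/{n}3.png",s["pixels"]); c=cloud(s); px=s["pixels"].astype(int); d=np.hypot(c[...,0]-A[0],c[...,1]-A[1])
    k=c[(c[...,2]>.214)&(c[...,2]<.226)&(s["range_z"]>0)&(d<.04)]
    if len(k)>10: print(n,len(k),k.mean(0),cv2.minAreaRect((k[:,:2]*1000).astype(np.float32)))
    B,G,R=px[...,0],px[...,1],px[...,2]
    r=c[(R>90)&(G<60)&(B<60)&(s["range_z"]>0)&(d>.07)&(d<.13)&(c[...,2]>.13)&(c[...,2]<.2)]
    if len(r): m=(np.percentile(r,5,axis=0)+np.percentile(r,95,axis=0))/2; print("handle",len(r),m,np.degrees(np.arctan2(m[1]-A[1],m[0]-A[0])))
```

```text
t 16.45 tcp [ 0.4458 -0.1982  0.3072] yaw -82.0 zax [-0.     0.001 -1.   ] q [-0.651 -0.202  1.874  0.     1.47   0.78 ] F [-0.84  0.1  -0.86] M [0.024 0.01  0.017] tau6 -0.001 w 0.4
wrist 1917 [ 0.54281927 -0.17700755  0.21885519] ((543.162353515625, -177.22720336914062), (49.89872360229492, 12.326639175415039), 69.88590240478516)
handle 630 [ 0.44866211 -0.2005364   0.17620069] -165.94844962797924
scene 228 [ 0.54016366 -0.1773554   0.21919989] ((541.457275390625, -179.1199951171875), (48.348724365234375, 12.59621810913086), 69.56035614013672)
handle 4 [ 0.44326339 -0.20410716  0.19403595] -164.76089700692592
```

View pics/wrist3.png

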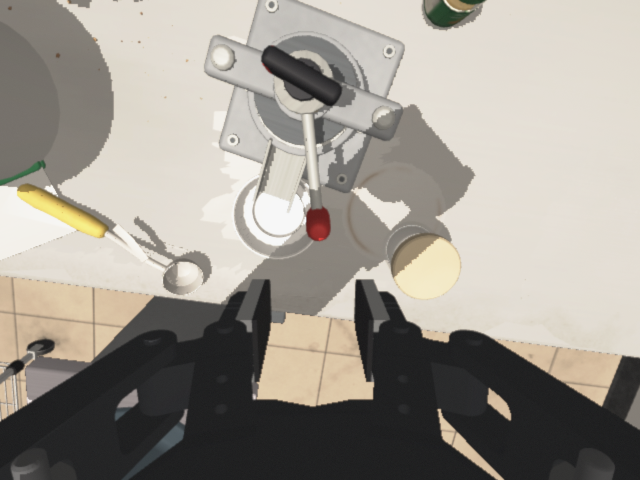

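View pics/scene3.png

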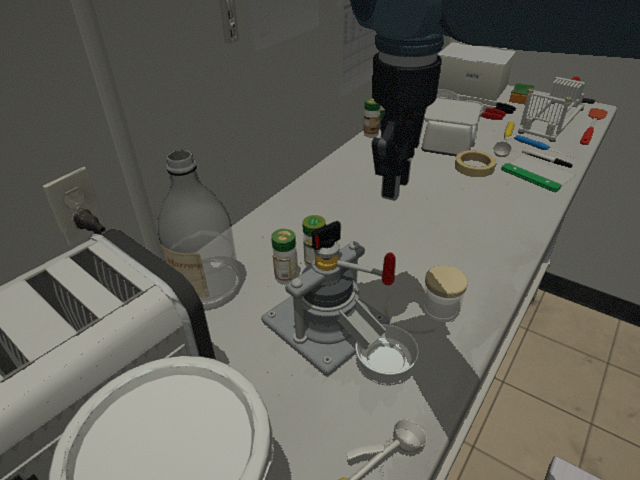

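The wrist view shows the handle at (318,225), at -166°, which is where the stop was expected. The wing at (301,75) is still at 69.9°. In the scene view the jars at (284,255), (314,240) and (445,290) and the ramekin at (387,352) have not moved.

```bash
python3 -c "
from h import *
print(arm.hand_in())"
```

```text
the job is handed in; nothing more can be done
None
```

The grind is set, the lever is locked and the job is handed in at about 16.5 s; the hand-in gave no verdict.

- **Burrs:** I turned the knob clockwise until it firmed up. It met at about 65.5° (1.14 rad) from the start and I stopped at about 0.36 N m. That is inside the 0.2 to 0.5 range and well below 0.75.
- **Back-off:** I turned it back to about 83° (0.23 turn) from the estimated touch point. The touch estimates ranged over about 1.5°, well inside the 0.16 to 0.30 turn window.
- **Lock lever:** I swung it clockwise to its hard stop, feeling 19 N there. The handle then measured -166°, where the bridge angle puts the stop.
- **Last checks:** The wing measured 69.9° after locking against 70.2° before, so the setting held. By eye the jars and ramekin are where they started. The wrist and scene cameras disagreed by about 2 mm in position, within their stated calibration.

No check failed, but the knob's height above the burr was worked out from torque and angle, not measured directly.

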